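Find the heavy side of an extractor impeller on the balancing stand and hold it down

TASK

The fume extractor's impeller is on the balancing stand: first press the loose small bearing keeper fully home in the empty recess of the stand's far bearing, so that its shoulders are flush with the block, let it go, and do not touch the impeller before that. Then turn the impeller by hand both ways to feel which side is heavy (the greased bearings make it hang up well short of its true balance), and bring that side straight down, as I will clip the counterweight on opposite: finish still gripping the impeller, holding it still with its heavy side straight down. Leave everything else on the bench where it is.

Things in the scene. Friction and masses are not known exactly. Their poses are not given: they have to be found in the camera images.
- stand: Fixed balancing stand: dark base 215 x 150 x 12 mm, two grey bearing blocks (40 x 54 mm, tops 134 mm up) carrying a level shaft. Origin: centre of the base's underside, on the bench. z up; x along the shaft, from the near block (x = -78 mm, its keeper fitted and fixed) to the far block (x = +78 mm, recess empty, open at the top). Turned up to 20 degrees about z.
- recess (a point): Centre of the mouth of the far block's empty recess, level with the block's top (134 mm above the bench); axes as the stand's. The recess is 26.6 mm along x by 38.6 mm along y and 22 mm deep, with a 3 mm 45-degree lead-in all round; its end walls are slotted for the 12 mm shaft, which passes along its bottom.
- keeper: Loose small bearing keeper, steel, 90 to 145 g, upright: saddle 24 (x) x 36 (y) x 22 mm high, shaft groove along x underneath, thumb tab 20 (x) x 14 (y) x 26 mm high on top in the middle (48 mm in all). Origin: centre of its underside, z up. Alike when turned 180 degrees. Fully home its origin is 22 mm below the point recess, x along the stand's x; 1.3 mm play each side.
- impeller: Aluminium fan wheel, 160 mm diameter, 40 mm wide (flat plate and flat shroud, 11 blades between), fixed on the shaft. Origin: its centre, on the shaft; its x is the shaft, z passes through a 9 mm index hole through both faces 56 mm from the centre, y and z turn with it. Turns endlessly either way. One side is heavier: that cannot be seen and lies anywhere relative to the hole.
- hub (a point): Fixed point on the shaft's centre line midway between the blocks, the impeller's centre, 112 mm above the bench; axes as the stand's. The unbalance is 0.077 to 0.115 N m. The greased bearings have a dry drag of 0.045 N m plus 0.04 N m s/rad: let go, the wheel creeps without swinging, for 1 to 3 s, and may be creeping at the start.
- rim_top (a point): Fixed point at the top of the impeller's rim, 80 mm above hub; axes as the stand's. Pinch the rim across its 40 mm width, from above or tilted up to 45 degrees round the shaft; the blocks are 38 mm clear of each face and 58 mm lower. Let go, the wheel hangs up with its heavy side 23 to 36 degrees short of straight down, alike from both sides, or stays if within that of straight up.
- big_keeper: Spare keeper of the same shape for a bigger bearing, does not fit: saddle 35 x 52 x 32 mm, 70 mm high in all. Origin: centre of its underside. Leave it alone.
- wrench: Steel spanner, 150 mm long, lying. Leave it alone.
- brush: Brush, 170 mm long, lying. Leave it alone.
- cup: White cup, 72 mm wide, 55 mm high. Origin: centre of its underside. Leave it alone.
- solvent: Amber bottle, 52 mm wide, 120 mm high. Origin: centre of its underside. Leave it alone.
- wax: White jar, 60 mm wide, 45 mm high. Origin: centre of its underside. Leave it alone.
- fragment: Dark carved wood fragment with a bit of gilding, 75 x 45 x 28 mm. Origin: centre of its underside. Leave it alone.
Mind the look-alikes: they are no part of the job. Leave any green, red or yellow look-alike of the keeper alone.

How it is judged:
By the outcome, as a careful person would: the job done as asked, in the order asked, and still so for the second after the job is handed in, while the arm keeps its last pose, push and grip.
It also fails if it takes over 72 s, if anything falls off the work surface, if the arm or the gripper's body presses on something with over 40 N, if the wrist force passes 120 N, or if a joint passes its speed limit or range.

ROBOT

A 6-joint arm with a two-finger parallel gripper is mounted at the origin on the work surface. World frame = base frame: x ahead of the robot, y to its left, z up, the work surface at z = 0. Lengths are in m, angles in degrees, forces in N, time in s.
With the tool pointing down it reaches from about 0.3 to 0.75 m from the base axis. Payload 8.5 kg.
Tool frame: the origin (TCP) lies at the very end of the fingers, on their centre line; the grasp point (between the pads) lies 19 mm behind it; z points along the fingers, y is the line along which they close (so a half turn about z gives the same grasp; the last joint's range is limited). The gripper opens to 85 mm and grips with 20 to 120 N. Pads are 22 mm wide; open, the fingers measure 114 mm over their backs; the gripper's body (76 mm by 85 mm) begins 54 mm behind the grasp point. The pads swing forward as they close: fully open they stand 13 mm farther back than shut.
Start: joints at [62.722, 21.807, 74.336, -0, 83.858, -12.336], TCP at [0.142, 0.531, 0.231] pointing down, gripper open.
Joint ranges: [-178.18, 178.18], [-50.72, 133.34], [12.68, 142.11], [-81.47, 261.47], [9.98, 163.14], [-165.26, 165.26]. Speed limits (degrees/s): [136.94, 136.94, 180, 180, 180, 180].

INTERFACE

Orientations are given as a 3x3 rotation matrix whose columns are the frame's x, y, z axes.
In Python, from rig import env, imaging gives the robot as it stands. The module is installed in compiled form; this text tells all that it offers.
- The arm moves only by the tool arm_command, never from a script. Its arguments are lists of equal length, an entry for each row: "turn": the turn, a rotation vector about the tool's x, y, z in units of 5 degrees (1.0 is 5 degrees), a list of three; "xyz": the shift along the tool's x, y, z in units of 50 mm (1.0 is 50 mm), a list of three; "claw": the finger opening in mm, from 0 to 85.4. A call has 1 to 12 rows; each row shifts and turns the commanded pose from where the row before left it, along the tool's axes as they then stand; what a row does not reach is not made up. A row lasts 1/10 s, in which the tool goes at most 50 mm and 8.59 degrees, less where a joint would pass 70% of its speed; a pose out of reach is approached as far as the arm can. A call is refused whole if a number of a shift passes 1 or a number of a turn 1, either way. A call with a gripper value outside its range is refused whole. The fingers move at their own pace and stop on an object; "squeeze" is the grip in N (left out, the last holds). Time passes only in rows, so rows that do not move let the fingers close. It gives the time, the measured TCP pose, the force, the opening and the grip force at its end, in the units of the state.
- env.observe(): the state, without advancing time (a new reading comes with each control period).
- imaging.get_image(name): name is "side" or "top"; returns (picture, depth): 480x640x3 uint8, blue, green, red; 480x640 float32, m along the optical axis (not along the pixel's ray), 0 where there is no reading.
- imaging.camera_info(name): a dict with "camera_matrix" (3x3 intrinsics, pixels), "rvec" (rotation vector, rad) and "tvec" (3), from world to camera coordinates, as OpenCV has them. Camera axes: x right, y down, z forward; pixel columns grow to the right and rows downward; lengths in m; the calibration is good to about 2 mm. A picture is of the moment at which its call begins. camera_info takes no time and is no camera call.
- env.close_job(): hands the job in; it is judged then, once.
The state is a dict: "time_s": time; "q": joint angles; "qvel": joint speeds; "joint_efforts": joint torques, N m; "position": TCP position; "tool_rot": TCP orientation; "ft_force": force on the tool from outside, world axes, zero at the start; "wrist_torque": the same for the moment, N m; "grip_width": finger opening in m; "gripper_force": force on a finger pad.
Only numpy, scipy, OpenCV 4.12 (cv2) and the standard library are available. Lean on these libraries where they do the work, as an engineer would, in place of code of your own. Each camera call takes 0.05 s, during which the arm holds its last target. There are 200 camera calls.

## Working session

There is one attempt and no reset: what is moved stays moved. The work goes in short steps, Python scripts to look and compute and a tool call to move; the robot and the scene stay as the last step left them, time stands still between calls to the robot, and variables do not carry over. Pictures are saved under pics/ and viewed, at most 10 in all, crops included, and the job is handed in when it is done.

Besides the shell and the picture viewer there is one more tool, called after "Request:" as a command line: name --argument value ..., lists and objects as JSON in quotes. arm_command: Moves the arm, as the interface text tells. Its arguments: {"type":"object","properties":{"turn":{"type":"array"},"xyz":{"type":"array"},"claw":{"type":"array"},"squeeze":{"type":"number"}},"required":["turn","xyz","claw"]}

```bash
mkdir -p pics; cat > h.py <<'E'
import numpy as np, cv2
from rig import env, imaging
def cam(n):
    c=imaging.camera_info(n); K=np.array(c["camera_matrix"],float); R=cv2.Rodrigues(np.array(c["rvec"],float))[0]; t=np.array(c["tvec"],float).ravel(); return K,R,t
def cloud(n,d):
    K,R,t=cam(n); v,u=np.mgrid[0:480,0:640]
    p=np.stack([(u-K[0,2])/K[0,0]*d,(v-K[1,2])/K[1,1]*d,d],-1)
    return (p-t)@R
def proj(n,P):
    K,R,t=cam(n); c=np.atleast_2d(P)@R.T+t; q=c@K.T; return q[:,:2]/q[:,2:]
E
python3 - <<'E'
from h import *
s=env.observe(); print(s)
for n in("top","side"):
    p,d=imaging.get_image(n); np.savez(f"{n}0.npz",p=p,d=d); cv2.imwrite(f"pics/{n}0.png",p); K,R,t=cam(n); print(n,-R.T@t,R[2],K[0,0])
E
```

```text
{'time_s': 0.0, 'q': array([ 6.27219189e+01,  2.18401429e+01,  7.43847239e+01, -3.83036980e-04,
        8.38574956e+01, -1.23362409e+01]), 'qvel': array([ 0.04578047, -0.05901263, -0.01009186, -0.05184027,  0.04376498,
       -0.02254348]), 'joint_efforts': array([-1.05920640e-05, -4.48459053e+01, -2.31275243e+01, -1.91371960e-04,
        4.83013326e-03, -1.33180933e-05]), 'position': array([0.14168254, 0.53113593, 0.23071989]), 'tool_rot': array([[-9.66188139e-01,  2.57837264e-01, -6.52909604e-04],
       [ 2.57837915e-01,  9.66187337e-01, -1.28068047e-03],
       [ 3.00625844e-04, -1.40572313e-03, -9.99998967e-01]]), 'ft_force': array([-0.46129914, -0.26636383,  0.97474057]), 'wrist_torque': array([-0.06679359,  0.03642896,  0.02472356]), 'gripper_force': 0.0, 'grip_width': 0.08541974840673709}
top [0.42593889 0.01358188 1.636496  ] [ 0.0810651  -0.0056602  -0.99669274] 585.7134006203017
side [0.30303732 0.84840289 0.66772757] [ 0.24780268 -0.82623484 -0.50589507] 433.8783510548537
```

View pics/top0.png

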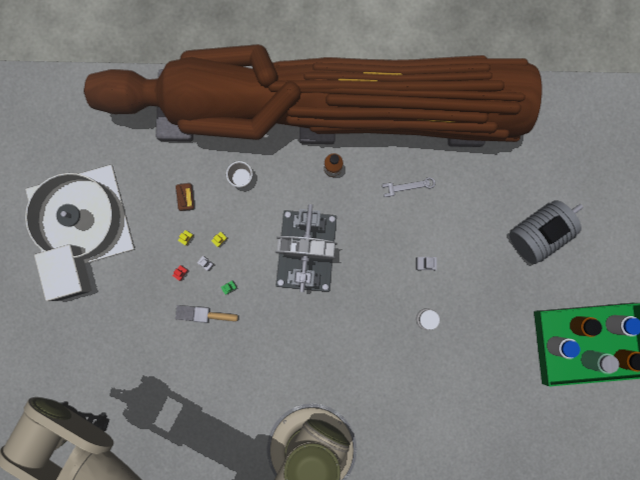

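View pics/side0.png

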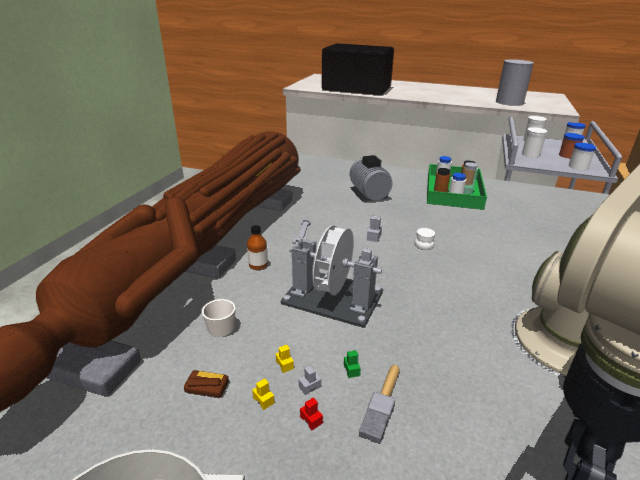

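Grey keeper candidates in the top view:
- small grey keeper (205,264), which is my choice
- big grey keeper (426,264)
- yellow (186,237) and (219,239), red (180,272), green (229,287), all look-alikes

The far block is at about (308,222). Next I'll check close crops.

```bash
python3 - <<'E'
from h import *
p=np.load("top0.npz")["p"]; s=np.load("side0.npz")["p"]
r=lambda a,x,y,w,h,k:cv2.resize(a[y:y+h,x:x+w],None,fx=k,fy=k,interpolation=cv2.INTER_CUBIC)
a=r(p,265,200,80,100,5); b=r(p,165,225,80,75,5)
c=np.zeros((600,800,3),np.uint8); c[:500,:400]=a; c[:375,400:]=b
cv2.imwrite("pics/c1.png",c)
c=np.zeros((600,800,3),np.uint8); c[:600,:500]=r(s,270,210,125,150,4)[:600,:500]; c[:300,500:800]=r(s,285,350,50,50,6); cv2.imwrite("pics/c2.png",c)
d=np.load("top0.npz")["d"]; P=cloud("top",d)
for lo,hi,x0,x1,y0,y1 in[(.128,.14,265,345,200,300),(.005,.018,265,345,200,300),(.16,.2,265,345,200,300),(.14,.16,265,345,200,300)]:
    m=np.zeros((480,640),bool); m[y0:y1,x0:x1]=1; m&=(P[...,2]>lo)&(P[...,2]<hi)&(d>0)
    q=P[m]; print(lo,len(q),cv2.minAreaRect(q[:,:2].astype(np.float32)),q.mean(0)) if len(q)>3 else print(lo,len(q))
m=np.zeros((480,640),bool); m[252:276,193:217]=1
for lo,hi in[(.012,.03),(.036,.06)]:
    q=P[m&(P[...,2]>lo)&(P[...,2]<hi)]; print(len(q),cv2.minAreaRect(q[:,:2].astype(np.float32)),q.mean(0))
E
```

```text
0.128 437 ((0.5430235266685486, 0.02299681305885315), (0.18974614143371582, 0.14795248210430145), 27.84151268005371) [0.52712435 0.02393782 0.13380585]
0.005 2223 ((0.5458950996398926, 0.027975358068943024), (0.277231365442276, 0.2214290350675583), 0.9874313473701477) [0.53706383 0.02332567 0.01111069]
0.16 500 ((0.5097132921218872, 0.026034366339445114), (0.12627249956130981, 0.10686727613210678), 85.75718688964844) [0.53949062 0.0154811  0.17397768]
0.14 228 ((0.5053467154502869, 0.0259149931371212), (0.14747536182403564, 0.11447764933109283), 85.59687805175781) [0.5317852  0.00926864 0.14790622]
75 ((0.5023728013038635, 0.3003697693347931), (0.036910057067871094, 0.023411229252815247), 50.872928619384766) [0.50121367 0.29842399 0.02128715]
41 ((0.5021203756332397, 0.30079442262649536), (0.013952100649476051, 0.019535688683390617), 57.64738082885742) [0.50183557 0.30060084 0.04712217]
```

View pics/c1.png

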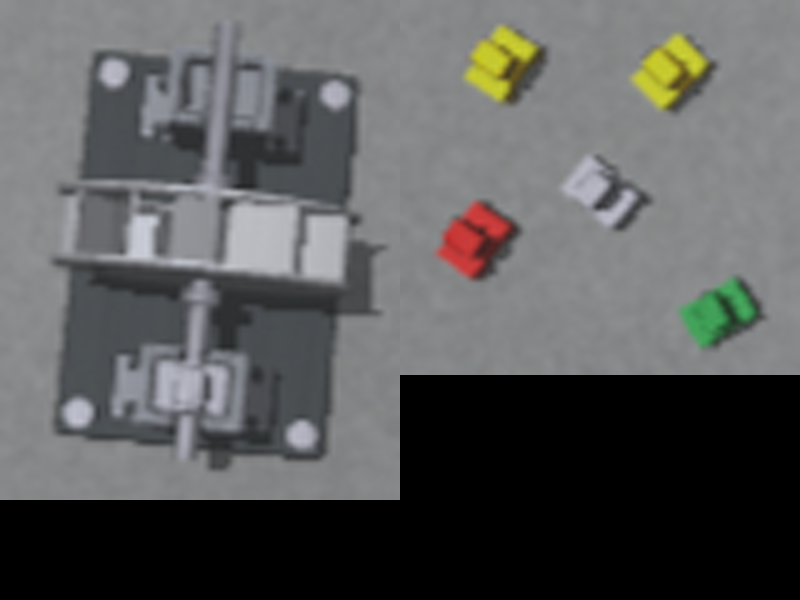

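View pics/c2.png

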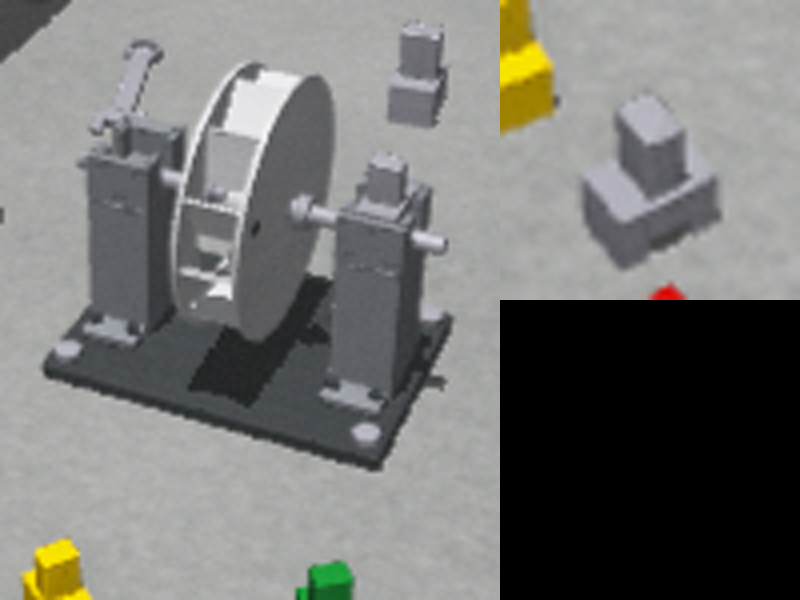

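The small grey keeper at top pixel (205,264) is the uncoloured one with a small saddle and a 14x20 tab. The far block at (308,220) has the open recess and the near one has its keeper fitted. Next step: stand pose.

```bash
python3 - <<'E'
from h import *
K,R,t=cam("top"); C=-R.T@t
def atz(u,v,z):
    r=R.T@np.linalg.inv(K)@np.array([u,v,1.]); return C+r*(z-C[2])/r[2]
f=lambda x,y:(265+(x+.5)/5-.5,200+(y+.5)/5-.5)
S=[atz(*f(*a),.015) for a in[(114,72),(335,96),(78,413),(302,436)]]
c=np.mean(S,0); d1=S[0]-S[2]; d2=S[1]-S[3]; print("screws",c,[np.degrees(np.arctan2(d[1],d[0])) for d in(d1,d2)],np.linalg.norm(d1))
e=S[0]-S[1];e2=S[2]-S[3];print([np.degrees(np.arctan2(d[1],d[0]))-90 for d in(e,e2)])
a=atz(*f(228,22),.118);b=atz(*f(185,460),.118);d=a-b;print("shaft",a,b,np.degrees(np.arctan2(d[1],d[0])),np.linalg.norm(d))
# model fit: block tops (z~.134 points) against 40x54 rects w/o recess
from scipy.optimize import minimize
D=np.load("top0.npz")["d"]; P=cloud("top",D)
m=np.zeros((480,640),bool); m[200:300,265:345]=1
q=P[m&(abs(P[...,2]-.134)<.003)]
print(len(q))
def cost(p):
    cs,sn=np.cos(p[2]),np.sin(p[2]); x=(q[:,0]-p[0])*cs+(q[:,1]-p[1])*sn; y=-(q[:,0]-p[0])*sn+(q[:,1]-p[1])*cs
    ok=abs(x)>45; 
    k=abs(abs(x)-.078)<.035
    dx=np.maximum(abs(abs(x)-.078)-.020,0); dy=np.maximum(abs(y)-.027,0)
    di=np.minimum(np.maximum(.0133-abs(abs(x)-.078),0),np.maximum(.0193-abs(y),0))*(x>0)
    return np.mean(np.minimum(np.hypot(dx,dy),.004)+di)
best=min((minimize(cost,[c[0]+i,c[1]+j,np.radians(-5.5)],method="Nelder-Mead",options=dict(initial_simplex=[[c[0]+i,c[1]+j,-.1],[c[0]+i+.004,c[1]+j,-.1],[c[0]+i,c[1]+j+.004,-.1],[c[0]+i,c[1]+j,-.06]],xatol=1e-5,fatol=1e-8)) for i in(-.003,0,.003) for j in(-.003,0,.003)),key=lambda r:r.fun)
print(best.x,np.degrees(best.x[2]),best.fun)
E
```

```text
screws [0.54206769 0.02337287 0.015     ] [np.float64(-4.784887267762704), np.float64(-4.658929616966963)] 0.19079655028649148
[np.float64(-5.19634908468413), np.float64(-4.850370009540001)]
shaft [0.65625145 0.01415878 0.118     ] [0.42748222 0.03232787 0.118     ] -4.5409576950131 0.22948960805505536
278
[ 0.54224768  0.02225794 -0.0764739 ] -4.381631737301362 0.0006345227386518096
```

Request:
arm_command --turn '[[0,0,0],[0,0,0],[0,0,0],[0,0,0],[0,0,0],[0,0,0],[0,0,0],[0,0,0],[0,0,0],[0,0,0],[0,0,1],[0,0,1]]' --xyz '[[-0.816,-0.26,0],[-0.816,-0.26,0],[-0.816,-0.26,0],[-0.816,-0.26,0],[-0.816,-0.26,0],[-0.816,-0.26,0],[-0.816,-0.26,0],[-0.816,-0.26,0],[-0.816,-0.26,0],[-0.816,-0.26,0],[0,0,0.6],[0,0,0.6]]' --claw '[45,45,45,45,45,45,45,45,45,45,45,45]'

```text
time_s: 1.3
position: [0.5036, 0.2996, 0.1703]
tool_rot: [[-0.904, 0.427, 0.001], [0.427, 0.904, 0.0], [-0.0, 0.001, -1.0]]
ft_force: [-0.2, -0.0, -0.0]
grip_width: 0.0448
gripper_force: 0.0
```

```bash
cat >> h.py <<'E'
def go(pos,yaw_y=None):
    s=env.observe(); T=s["tool_rot"]; print("t",round(s["time_s"],2),"pos",s["position"].round(4),"yawY",np.degrees(np.arctan2(T[1,1],T[0,1])).round(2),"tilt",T[2].round(4),"F",s["ft_force"].round(1),"w",round(s["grip_width"],4),"gf",round(s["gripper_force"],1))
    if pos is not None: print("xyz units",(T.T@(np.array(pos)-s["position"])/.05).round(3))
    if yaw_y is not None: print("turn z units",((np.degrees(np.arctan2(T[1,1],T[0,1]))-yaw_y+90)%180-90)/5)
E
python3 -c "
from h import *
go([.502,.3005,.025],51)"
```

```text
t 1.3 pos [0.5036 0.2996 0.1703] yawY 64.73 tilt [-5.e-04  6.e-04 -1.e+00] F [-0.2 -0.  -0. ] w 0.0448 gf 0.0
xyz units [3.800e-02 1.000e-03 2.906e+00]
turn z units 2.7466978673327676
```

Request:
arm_command --turn '[[0,0,0.9],[0,0,0.9],[0,0,0.9],[0,0,0],[0,0,0],[0,0,0],[0,0,0],[0,0,0],[0,0,0],[0,0,0],[0,0,0]]' --xyz '[[0.03,0,0.5],[0,0,0.5],[0,0,0.5],[0,0,0.5],[0,0,0.4],[0,0,0.3],[0,0,0.2],[0,0,0],[0,0,0],[0,0,0],[0,0,0]]' --claw '[45,45,45,45,45,45,45,45,10,10,10]' --squeeze 40

```text
time_s: 2.4
position: [0.5016, 0.3014, 0.0272]
tool_rot: [[-0.783, 0.622, 0.002], [0.622, 0.783, 0.001], [-0.001, 0.002, -1.0]]
ft_force: [0.1, 0.1, 2.3]
grip_width: 0.013
gripper_force: 41.2
```

Request:
arm_command --turn '[[0,0,0],[0,0,0],[0,0,0]]' --xyz '[[0,0,0],[0,0,0],[0,0,0]]' --claw '[10,10,10]'

```text
time_s: 2.7
position: [0.5016, 0.3014, 0.0272]
tool_rot: [[-0.783, 0.622, 0.002], [0.622, 0.783, 0.001], [-0.001, 0.002, -1.0]]
ft_force: [0.1, 0.8, 5.8]
grip_width: 0.0132
gripper_force: 41.7
```

```bash
python3 - <<'E'
from h import *
go([.502,.3005,.225])
p,d=imaging.get_image("side"); np.savez("side1.npz",p=p,d=d)
cv2.imwrite("pics/s1.png",cv2.resize(p[330:430,250:380],None,fx=6,fy=6,interpolation=cv2.INTER_CUBIC))
E
```

```text
t 2.7 pos [0.5016 0.3014 0.0272] yawY 51.56 tilt [-0.001   0.0015 -1.    ] F [0.1 0.8 5.8] w 0.0132 gf 41.7
xyz units [-0.021 -0.004 -3.956]
```

View pics/s1.png

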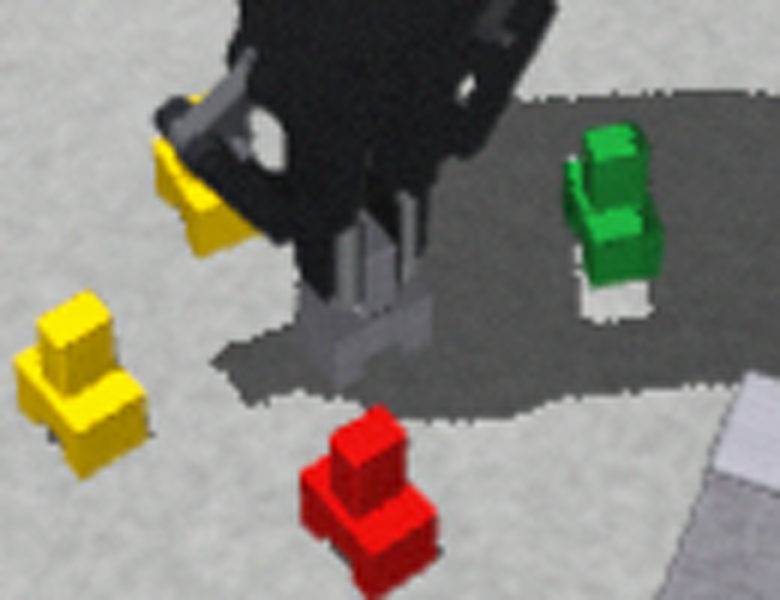

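Request:
arm_command --turn '[[0,0,0],[0,0,0],[0,0,-0.96],[0,0,-0.96],[0,0,-0.96],[0,0,-0.96],[0,0,-0.96],[0,0,-0.96],[0,0,-0.96],[0,0,0]]' --xyz '[[0,0,-0.4],[0,0,-0.8],[0,0,-0.9],[0,0,-0.9],[0,0,-0.9],[0,0,-0.6],[0,0,0],[0,0,0],[0,0,0],[0,0,0]]' --claw '[10,10,10,10,10,10,10,10,10,10]'

```text
time_s: 3.75
position: [0.5008, 0.3011, 0.251]
tool_rot: [[-0.996, 0.084, -0.001], [0.084, 0.996, -0.0], [0.001, -0.0, -1.0]]
ft_force: [0.3, 0.2, -1.6]
grip_width: 0.0128
gripper_force: 40.7
```

```bash
python3 -c "
from h import *
go([.6187,.0164,.250],85.25)"
```

```text
t 3.75 pos [0.5008 0.3011 0.251 ] yawY 85.2 tilt [ 8.e-04 -4.e-04 -1.e+00] F [ 0.3  0.2 -1.6] w 0.0128 gf 40.7
xyz units [-2.825 -5.477  0.021]
turn z units -0.010289791513574186
```

Request:
arm_command --turn '[[0,0,0],[0,0,0],[0,0,0],[0,0,0],[0,0,0],[0,0,0],[0,0,0],[0,0,0],[0,0,0],[0,0,0],[0,0,0],[0,0,0]]' --xyz '[[-0.353,-0.685,0],[-0.353,-0.685,0],[-0.353,-0.685,0],[-0.353,-0.685,0],[-0.353,-0.685,0],[-0.353,-0.685,0],[-0.353,-0.685,0],[-0.353,-0.685,0],[0,0,0.4],[0,0,0.4],[0,0,0.4],[0,0,0]]' --claw '[10,10,10,10,10,10,10,10,10,10,10,10]'

```text
time_s: 4.95
position: [0.6174, 0.0163, 0.1884]
tool_rot: [[-0.996, 0.087, -0.006], [0.087, 0.996, 0.001], [0.006, 0.0, -1.0]]
ft_force: [-0.2, 0.6, -1.6]
grip_width: 0.0131
gripper_force: 40.7
```

```bash
python3 - <<'E'
from h import *
go([.6187,.0164,.165],85.25)
p,d=imaging.get_image("side"); np.savez("side2.npz",p=p,d=d)
cv2.imwrite("pics/s2.png",cv2.resize(p[190:320,260:400],None,fx=5,fy=4.6,interpolation=cv2.INTER_CUBIC))
# expected projections
th=np.radians(-4.75);ex=np.array([np.cos(th),np.sin(th),0]);ey=np.array([-np.sin(th),np.cos(th),0]);c=np.array([.542,.0228,0])
for n,x,y,z in[("far top corners",.058,.027,.134),("",.098,.027,.134),("",.058,-.027,.134),("near",-.058,.027,.134),("",-.098,.027,.134),("base",-.1075,.075,.012),("",.1075,.075,.012)]:
    q=proj("side",c+ex*x+ey*y+[0,0,z])[0]; print(n,x,y,q.round(1),((q-[260,190])*[5,4.6]).round(0))
E
```

```text
t 4.95 pos [0.6174 0.0163 0.1884] yawY 85.02 tilt [ 6.1e-03  5.0e-04 -1.0e+00] F [-0.2  0.6 -1.6] w 0.0131 gf 40.7
xyz units [-0.028  0.003  0.468]
turn z units -0.04508758518108209
far top corners 0.058 0.027 [306.1 251.5] [230. 283.]
 0.098 0.027 [290.6 247.8] [153. 266.]
 0.058 -0.027 [315.5 240.8] [278. 234.]
near -0.058 0.027 [353.1 262.9] [465. 335.]
 -0.098 0.027 [370.1 267. ] [551. 354.]
base -0.1075 0.075 [363.8 323.8] [519. 615.]
 0.1075 0.075 [279.2 299.6] [ 96. 504.]
```

View pics/s2.png

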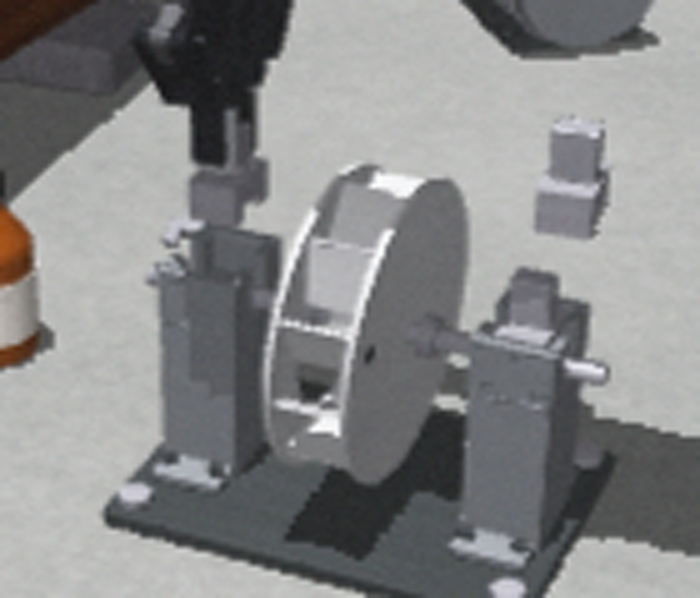

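Request:
arm_command --turn '[[0,-0.07,-0.04],[0,0,0],[0,0,0],[0,0,0],[0,0,0],[0,0,0]]' --xyz '[[-0.028,0,0.1],[0,0,0.2],[0,0,0.15],[0,0,0.1],[0,0,0.1],[0,0,0]]' --claw '[10,10,10,10,10,10]'

```text
time_s: 5.6
position: [0.6202, 0.0164, 0.1584]
tool_rot: [[-0.997, 0.081, 0.006], [0.081, 0.997, -0.0], [-0.006, 0.0, -1.0]]
ft_force: [0.4, 0.3, -0.5]
grip_width: 0.0129
gripper_force: 40.8
```

```bash
python3 - <<'E'
from h import *
go([.6187,.0164,.139],85.25)
E
```

```text
t 5.6 pos [0.6202 0.0164 0.1584] yawY 85.36 tilt [-5.6e-03  4.0e-04 -1.0e+00] F [ 0.4  0.3 -0.5] w 0.0129 gf 40.8
xyz units [ 0.032 -0.002  0.387]
turn z units 0.021902687411102306
```

Request:
arm_command --turn '[[0,0.07,0],[0,0,0],[0,0,0],[0,0,0],[0,0,0],[0,0,0]]' --xyz '[[0.02,0,0],[0,0,0.08],[0,0,0.08],[0,0,0.08],[0,0,0],[0,0,0]]' --claw '[10,10,10,10,10,10]'

```text
time_s: 6.2
position: [0.6196, 0.0165, 0.1463]
tool_rot: [[-0.997, 0.081, 0.0], [0.081, 0.997, 0.001], [-0.0, 0.001, -1.0]]
ft_force: [4.5, 3.6, -4.4]
grip_width: 0.013
gripper_force: 40.4
```

```bash
python3 - <<'E'
from h import *
go([.6187,.0164,.139],85.25)
E
```

```text
t 6.2 pos [0.6196 0.0165 0.1463] yawY 85.36 tilt [-4.e-04  8.e-04 -1.e+00] F [ 4.5  3.6 -4.4] w 0.013 gf 40.4
xyz units [ 0.018 -0.004  0.145]
turn z units 0.02180357034198437
```

Request:
arm_command --turn '[[0,0,0],[0,0,0],[0,0,0],[0,0,0],[0,0,0],[0,0,0]]' --xyz '[[-0.01,0.008,0.05],[0,0,0.05],[0,0,0.04],[0,0,0.02],[0,0,0],[0,0,0]]' --claw '[10,10,10,10,10,10]'

```text
time_s: 6.8
position: [0.6198, 0.0166, 0.1392]
tool_rot: [[-0.997, 0.081, 0.0], [0.081, 0.997, -0.0], [-0.0, -0.0, -1.0]]
ft_force: [-0.8, 4.2, 4.4]
grip_width: 0.0129
gripper_force: 41.5
```

```bash
python3 - <<'E'
from h import *
go([.6187,.0164,.139],85.25)
E
```

```text
t 6.8 pos [0.6198 0.0166 0.1392] yawY 85.36 tilt [-4.e-04 -0.e+00 -1.e+00] F [-0.8  4.2  4.4] w 0.0129 gf 41.5
xyz units [ 0.021 -0.006  0.005]
turn z units 0.02232585553519186
```

Request:
arm_command --turn '[[0,0,0],[0,0,0],[0,0,0],[0,0,0]]' --xyz '[[0,0.005,0.02],[0,0,0.01],[0,0,0],[0,0,0]]' --claw '[10,10,10,10]'

```text
time_s: 7.2
position: [0.6199, 0.0167, 0.1391]
tool_rot: [[-0.997, 0.081, 0.002], [0.081, 0.997, -0.001], [-0.002, -0.001, -1.0]]
ft_force: [-3.7, 3.5, 14.1]
grip_width: 0.0129
gripper_force: 42.9
```

Request:
arm_command --turn '[[0,0,0],[0,0,0],[0,0,0],[0,0,0],[0,0,0],[0,0,0],[0,0,0],[0,0,0],[0,0,0]]' --xyz '[[0,0,0],[0,0,0],[0,0,0],[0,0,-0.3],[0,0,-0.7],[0,0,-0.9],[0,0,-0.9],[0,0,-0.3],[0,0,0]]' --claw '[40,40,40,40,40,40,40,40,40]'

```text
time_s: 8.1
position: [0.6204, 0.0166, 0.2945]
tool_rot: [[-0.997, 0.081, 0.005], [0.081, 0.997, -0.001], [-0.005, -0.001, -1.0]]
ft_force: [0.5, 0.3, -0.5]
grip_width: 0.04
gripper_force: 0.0
```

```bash
python3 - <<'E'
from h import *
go(None); print(env.observe()["q"].round(1))
p,d=imaging.get_image("side"); np.savez("side3.npz",p=p,d=d)
cv2.imwrite("pics/s3.png",cv2.resize(p[195:315,265:395],None,fx=6,fy=5,interpolation=cv2.INTER_CUBIC))
th=np.radians(-4.75);ex=np.array([np.cos(th),np.sin(th),0]);ey=np.array([-np.sin(th),np.cos(th),0]);c=np.array([.542,.0228,0])
P=cloud("side",d)
w=(P-c); X=w@ex;Y=w@ey;Z=P[...,2]; roi=np.zeros((480,640),bool); roi[195:315,265:395]=1
for n,sx in(("far",1),("near",-1)):
    m=roi&(d>0)&(abs(sx*X-.078)<.009)&(abs(Y)<.006)&(Z>.12)
    print(n,"tab top z",np.percentile(Z[m],[50,90,98]).round(4),m.sum())
    m=roi&(d>0)&(abs(sx*X-.078)<.010)&(Y>.009)&(Y<.017)&(Z>.12); print("shoulder",np.percentile(Z[m],[10,50,90]).round(4),m.sum())
E
```

```text
t 8.1 pos [0.6204 0.0166 0.2945] yawY 85.35 tilt [-4.6e-03 -6.0e-04 -1.0e+00] F [ 0.5  0.3 -0.5] w 0.04 gf 0.0
[ -9.4  27.4  55.   -0.   97.4 -94.7]
far tab top z [0.1557 0.1613 0.1614] 32
shoulder [0.1326 0.1341 0.1443] 23
near tab top z [0.1601 0.1608 0.1615] 21
shoulder [0.1336 0.1394 0.1575] 38
```

View pics/s3.png

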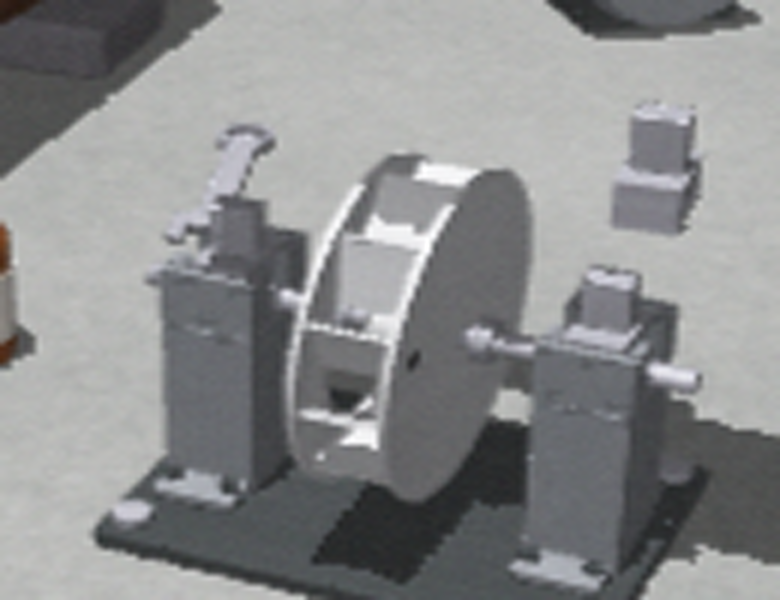

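Keeper is home: its tab top matches the fitted near one (161.4 vs 161.2 mm) and it is released. The index hole shows at crop (413,360). Now I'll turn the tool square to the rim and set up the hole-angle measurement.

Request:
arm_command --turn '[[0,0,1],[0,0,1],[0,0,1],[0,0,1],[0,0,1],[0,0,1],[0,0,1],[0,0,1],[0,0,1],[0,0,1],[0,0,1],[0,0,1]]' --xyz '[[0,0,0],[0,0,0],[0,0,0],[0,0,0],[0,0,0],[0,0,0],[0,0,0],[0,0,0],[0,0,0],[0,0,0],[0,0,0],[0,0,0]]' --claw '[64,64,64,64,64,64,64,64,64,64,64,64]'

```text
time_s: 9.35
position: [0.6194, 0.0168, 0.2896]
tool_rot: [[-0.425, 0.905, -0.004], [0.905, 0.425, 0.001], [0.002, -0.004, -1.0]]
ft_force: [0.4, 0.5, -0.2]
grip_width: 0.064
gripper_force: 0.0
```

Request:
arm_command --turn '[[0,0,1],[0,0,1],[0,0,1],[0,0,1],[0,0,1],[0,0,1],[0,0,0],[0,0,0]]' --xyz '[[0,0,0],[0,0,0],[0,0,0],[0,0,0],[0,0,0],[0,0,0],[0,0,0],[0,0,0]]' --claw '[64,64,64,64,64,64,64,64]'

```text
time_s: 10.15
position: [0.6196, 0.0168, 0.2908]
tool_rot: [[0.079, 0.997, -0.003], [0.997, -0.079, 0.0], [0.0, -0.003, -1.0]]
ft_force: [0.2, 0.4, -0.3]
grip_width: 0.0643
gripper_force: 0.0
```

```bash
cat >> h.py <<'E'
th=np.radians(-4.75);ex=np.array([np.cos(th),np.sin(th),0]);ey=np.array([-np.sin(th),np.cos(th),0]);C0=np.array([.542,.0228,.112])
def hole(p=None,name=None,verbose=True):
    """angle (deg) of index hole about stand x, from stand +z toward... a: dir = -sin(a) y + cos(a) z (right-hand about x)"""
    if p is None: p,_=imaging.get_image("side")
    A=np.radians(np.arange(0,360,1.)); rr=np.arange(.040,.074,.001)
    a,r=np.meshgrid(A,rr,indexing="ij")
    W=C0-ex*.020+ (-np.sin(a)*r)[...,None]*ey+np.array([0,0,1.])*(np.cos(a)*r)[...,None]
    q=proj("side",W.reshape(-1,3)).reshape(a.shape+(2,)).astype(np.float32)
    g=cv2.remap(cv2.cvtColor(p,cv2.COLOR_BGR2GRAY),q[...,0],q[...,1],cv2.INTER_LINEAR).astype(float)
    inn=g[:,13:20].mean(1); k=9
    inn=np.convolve(np.r_[inn[-k:],inn,inn[:k]],np.ones(7)/7,"same")[k:-k]
    ref=(g[:,2:6].mean(1)+g[:,27:31].mean(1))/2
    sc=ref-inn
    o=np.argsort(-sc)[:8]
    if name: cv2.imwrite(name,cv2.resize(g.T.astype(np.uint8),(720,136)))
    i=o[0]; ww=np.clip(sc[[(i+j)%360 for j in range(-6,7)]],0,None); est=i+(ww*np.arange(-6,7)).sum()/ww.sum()
    if verbose: print("hole",round(est,1),"score",sc[i].round(1),[(int(j),sc[j].round(0)) for j in o])
    return est
E
python3 - <<'E'
from h import *
go(C0+[0,0,.054],-4.75)
for n in(0,2,3): hole(np.load(f"side{n}.npz")["p"],f"pics/ring{n}.png")
hole()
E
```

```text
t 10.15 pos [0.6196 0.0168 0.2908] yawY -4.52 tilt [ 1.0e-04 -2.7e-03 -1.0e+00] F [ 0.2  0.4 -0.3] w 0.0643 gf 0.0
xyz units [-2.000e-03 -1.549e+00  2.500e+00]
turn z units 0.04649014281328334
hole 287.9 score 29.2 [(288, np.float64(29.0)), (289, np.float64(29.0)), (287, np.float64(29.0)), (286, np.float64(26.0)), (114, np.float64(26.0)), (113, np.float64(26.0)), (290, np.float64(26.0)), (115, np.float64(24.0))]
hole 287.6 score 33.3 [(287, np.float64(33.0)), (288, np.float64(33.0)), (289, np.float64(32.0)), (286, np.float64(31.0)), (290, np.float64(28.0)), (285, np.float64(27.0)), (291, np.float64(21.0)), (284, np.float64(20.0))]
hole 287.6 score 33.3 [(287, np.float64(33.0)), (288, np.float64(33.0)), (289, np.float64(32.0)), (286, np.float64(31.0)), (290, np.float64(28.0)), (120, np.float64(27.0)), (285, np.float64(27.0)), (119, np.float64(27.0))]
hole 287.7 score 33.2 [(287, np.float64(33.0)), (122, np.float64(33.0)), (123, np.float64(33.0)), (288, np.float64(33.0)), (121, np.float64(32.0)), (289, np.float64(32.0)), (286, np.float64(31.0)), (120, np.float64(31.0))]
```

Request:
arm_command --turn '[[0,0,0.05],[0,-1,0],[0,-1,0],[0,-1,0],[0,-1,0],[0,-1,0],[0,-1,0],[0,-1,0],[0,-1,0],[0,0,0],[0,0,0]]' --xyz '[[0,-0.31,0],[0,-0.31,0],[0,-0.31,0],[0,-0.31,0],[0,-0.31,0],[0,0,0],[0,0,0],[0,0,0],[0,0,0],[0,0,0],[0,0,0]]' --claw '[64,64,64,64,64,64,64,64,64,64,64]'

```text
time_s: 11.3
position: [0.5427, 0.0236, 0.2919]
tool_rot: [[0.064, 0.996, -0.055], [0.765, -0.084, -0.639], [-0.641, -0.001, -0.767]]
ft_force: [0.6, -0.1, 0.1]
grip_width: 0.064
gripper_force: 0.0
```

```bash
cat >> h.py <<'E'
def polar(r):
    s=env.observe(); T=s["tool_rot"]; w=s["position"]-C0; y,z=w@ey,w[2]
    tz=-T[:,2]; print("t",round(s["time_s"],2),"tcp x %.4f r %.4f ang %.1f"%(w@ex,np.hypot(y,z),np.degrees(np.arctan2(-y,z))),"tilt %.2f"%np.degrees(np.arctan2(-tz@ey,tz[2])),"yerr %.2f roll-ish %.2f"%(np.degrees(T[:,1]@ey),np.degrees(T[2,1])),"F",s["ft_force"].round(1),"w",s["grip_width"].round(4),"gf",round(s["gripper_force"],1),"q",s["q"].round(0))
    d=tz-(tz@ex)*ex; d/=np.linalg.norm(d)
    print("to r along tool: xyz units",(T.T@(C0+r*d-s["position"])/.05).round(3))
E
python3 -c "
from h import *
polar(.13);polar(.054)"
```

```text
Traceback (most recent call last):
  File "h.py", line 35, in polar
    tz=-T[:,2]; print("t",round(s["time_s"],2),"tcp x %.4f r %.4f ang %.1f"%(w@ex,np.hypot(y,z),np.degrees(np.arctan2(-y,z))),"tilt %.2f"%np.degrees(np.arctan2(-tz@ey,tz[2])),"yerr %.2f roll-ish %.2f"%(np.degrees(T[:,1]@ey),np.degrees(T[2,1])),"F",s["ft_force"].round(1),"w",s["grip_width"].round(4),"gf",round(s["gripper_force"],1),"q",s["q"].round(0))
                                                                                                                                                                                                                                                                                   ^^^^^^^^^^^^^^^^^^^^^
AttributeError: 'float' object has no attribute 'round'
```

```bash
sed -i 's/s\["grip_width"\].round(4)/round(s["grip_width"],4)/' h.py; python3 -c "
from h import *
polar(.13);polar(.054)"
```

```text
t 11.3 tcp x 0.0006 r 0.1799 ang -0.3 tilt -39.89 yerr -0.07 roll-ish -0.07 F [ 0.6 -0.1  0.1] w 0.064 gf 0.0 q [  7.  26.  68. -39.  95.  11.]
to r along tool: xyz units [ 2.294 -0.012  0.172]
t 11.3 tcp x 0.0006 r 0.1799 ang -0.3 tilt -39.89 yerr -0.07 roll-ish -0.07 F [ 0.6 -0.1  0.1] w 0.064 gf 0.0 q [  7.  26.  68. -39.  95.  11.]
to r along tool: xyz units [ 2.294 -0.009  1.692]
```

Request:
arm_command --turn '[[0,0,0],[0,0,0],[0,0,0],[0,0,0],[0,0,0],[0,0,0],[0,0,0],[0,0,0],[0,0,0],[0,0,0],[0,0,0],[0,0,0]]' --xyz '[[0.765,0,0],[0.765,0,0],[0.764,0,0],[0,-0.01,0.4],[0,0,0.5],[0,0,0.5],[0,0,0.29],[0,0,0],[0,0,0],[0,0,0],[0,0,0],[0,0,0]]' --claw '[64,64,64,64,64,64,64,64,34,34,34,34]' --squeeze 30

```text
time_s: 12.5
position: [0.5447, 0.0574, 0.155]
tool_rot: [[0.066, 0.996, -0.054], [0.763, -0.085, -0.64], [-0.643, 0.001, -0.766]]
ft_force: [-5.0, 1.4, 3.5]
grip_width: 0.0396
gripper_force: 31.4
```

```bash
python3 -c "
from h import *
polar(.054); hole()"
```

```text
t 12.5 tcp x -0.0002 r 0.0553 ang -38.9 tilt -39.99 yerr -0.14 roll-ish 0.03 F [-5.   1.4  3.5] w 0.0396 gf 31.4 q [ 10.  34.  77. -39.  83.  25.]
to r along tool: xyz units [0.022 0.004 0.025]
hole 287.9 score 32.0 [(288, np.float64(32.0)), (287, np.float64(32.0)), (289, np.float64(30.0)), (286, np.float64(29.0)), (114, np.float64(29.0)), (113, np.float64(28.0)), (115, np.float64(27.0)), (290, np.float64(27.0))]
```

Request:
arm_command --turn '[[0,1,0],[0,1,0],[0,1,0],[0,1,0],[0,1,0],[0,1,0],[0,1,0],[0,1,0]]' --xyz '[[-0.096,0,0.004],[-0.096,0,0.004],[-0.096,0,0.004],[-0.096,0,0.004],[-0.096,0,0.004],[-0.096,0,0.004],[-0.096,0,0.004],[-0.096,0,0.004]]' --claw '[34,34,34,34,34,34,34,34]'

```text
time_s: 13.35
position: [0.5416, 0.0227, 0.1663]
tool_rot: [[0.084, 0.996, -0.0], [0.996, -0.084, 0.006], [0.006, -0.001, -1.0]]
ft_force: [1.0, 3.5, -16.1]
grip_width: 0.0391
gripper_force: 32.2
```

```bash
python3 -c "
from h import *
polar(.055); hole()"
```

```text
t 13.35 tcp x -0.0004 r 0.0543 ang 0.1 tilt 0.33 yerr -0.05 roll-ish -0.05 F [  1.    3.5 -16.1] w 0.0391 gf 32.2 q [-10.  24.  82.   0.  74.  -6.]
to r along tool: xyz units [-0.004  0.008 -0.014]
hole 28.1 score 32.3 [(28, np.float64(32.0)), (29, np.float64(32.0)), (27, np.float64(32.0)), (326, np.float64(32.0)), (30, np.float64(32.0)), (26, np.float64(32.0)), (31, np.float64(32.0)), (25, np.float64(31.0))]
```

Request:
arm_command --turn '[[0,1,0],[0,1,0],[0,1,0],[0,1,0],[0,1,0],[0,1,0],[0,1,0],[0,1,0],[0,0,0]]' --xyz '[[-0.096,0,0.012],[-0.096,0,0.006],[-0.096,0,0.006],[-0.096,0,0.004],[-0.096,0,0.004],[-0.096,0,0.004],[-0.096,0,0.004],[-0.096,0,0.004],[0,0,0]]' --claw '[34,34,34,34,34,34,34,34,34]'

```text
time_s: 14.3
position: [0.5386, -0.0132, 0.1513]
tool_rot: [[0.068, 0.996, 0.052], [0.761, -0.085, 0.644], [0.646, -0.004, -0.764]]
ft_force: [4.7, 11.1, -13.9]
grip_width: 0.0397
gripper_force: 34.8
```

```bash
python3 -c "
from h import *
polar(.055); hole()"
```

```text
t 14.3 tcp x -0.0004 r 0.0534 ang 42.6 tilt 40.22 yerr -0.14 roll-ish -0.25 F [  4.7  11.1 -13.9] w 0.0397 gf 34.8 q [-31.  30.  85.  35.  86. -36.]
to r along tool: xyz units [ 0.044  0.008 -0.033]
hole 48.0 score 63.4 [(48, np.float64(63.0)), (47, np.float64(63.0)), (49, np.float64(63.0)), (46, np.float64(62.0)), (50, np.float64(61.0)), (45, np.float64(59.0)), (51, np.float64(58.0)), (44, np.float64(56.0))]
```

Request:
arm_command --turn '[[0,0,0],[0,0,0],[0,0,0],[0,0,0],[0,0,0],[0,0,0],[0,0,0],[0,0,0],[0,0,0],[0,0,0],[0,0,0],[0,0,0]]' --xyz '[[0,0,0],[0,0,0],[0,0,0],[0,0,-0.4],[0,0,-0.6],[0,0,-0.5],[0,0,0],[0,0,0],[0,0,0],[0,0,0],[0,0,0],[0,0,0]]' --claw '[64,64,64,64,64,64,64,64,64,64,64,64]'

```text
time_s: 15.55
position: [0.5348, -0.0614, 0.2106]
tool_rot: [[0.065, 0.996, 0.054], [0.763, -0.085, 0.641], [0.643, -0.001, -0.766]]
ft_force: [-0.1, -0.3, -0.9]
grip_width: 0.0643
gripper_force: 0.0
```

```bash
python3 -c "
from h import *
polar(.055)
p,d=imaging.get_image('side'); hole(p,'pics/ring4.png'); cv2.imwrite('pics/s4.png',cv2.resize(p[195:315,265:395],None,fx=6,fy=5,interpolation=cv2.INTER_CUBIC))"
```

```text
t 15.55 tcp x -0.0002 r 0.1298 ang 40.6 tilt 40.01 yerr -0.12 roll-ish -0.03 F [-0.1 -0.3 -0.9] w 0.0643 gf 0.0 q [-35.  28.  79.  34.  96. -34.]
to r along tool: xyz units [0.027 0.004 1.496]
hole 62.9 score 36.9 [(63, np.float64(37.0)), (62, np.float64(36.0)), (64, np.float64(36.0)), (61, np.float64(34.0)), (65, np.float64(34.0)), (114, np.float64(32.0)), (113, np.float64(31.0)), (60, np.float64(30.0))]
```

View pics/s4.png

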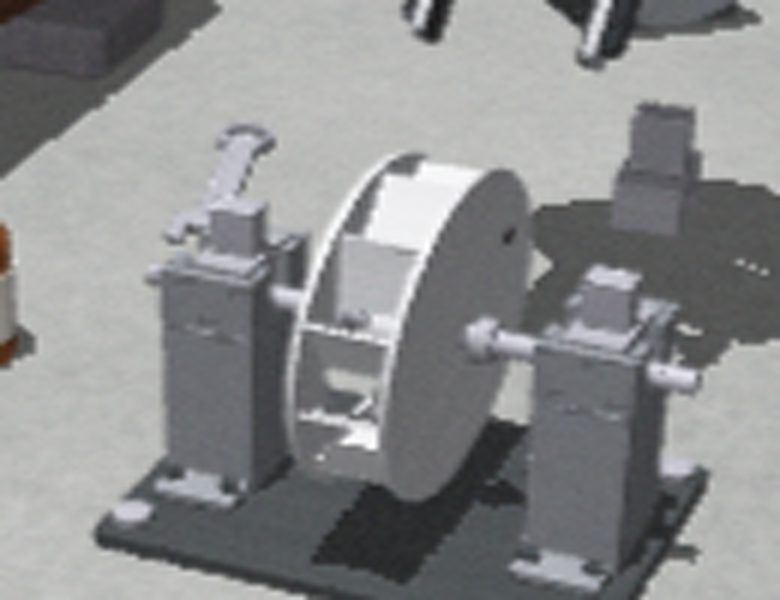

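Hole is now at crop (509,235), near 63°. The wheel is creeping forward (+), so I'll wait for it to settle.

Request:
arm_command --turn '[[0,0,0],[0,0,0],[0,0,0],[0,0,0],[0,0,0],[0,0,0],[0,0,0],[0,0,0],[0,0,0],[0,0,0]]' --xyz '[[0,0,0],[0,0,0],[0,0,0],[0,0,0],[0,0,0],[0,0,0],[0,0,0],[0,0,0],[0,0,0],[0,0,0]]' --claw '[64,64,64,64,64,64,64,64,64,64]'

```text
time_s: 16.6
position: [0.5348, -0.0617, 0.2108]
tool_rot: [[0.065, 0.996, 0.055], [0.763, -0.085, 0.64], [0.643, -0.0, -0.766]]
ft_force: [0.2, -0.2, -0.1]
grip_width: 0.064
gripper_force: 0.0
```

```bash
python3 -c "
from h import *
hole()"
```

```text
hole 67.1 score 32.6 [(67, np.float64(33.0)), (68, np.float64(32.0)), (66, np.float64(31.0)), (69, np.float64(31.0)), (113, np.float64(30.0)), (114, np.float64(29.0)), (65, np.float64(29.0)), (70, np.float64(28.0))]
```

Request:
arm_command --turn '[[0,0,0],[0,0,0],[0,0,0],[0,0,0],[0,0,0],[0,0,0],[0,0,0],[0,0,0],[0,0,0],[0,0,0]]' --xyz '[[0,0,0],[0,0,0],[0,0,0],[0,0,0],[0,0,0],[0,0,0],[0,0,0],[0,0,0],[0,0,0],[0,0,0]]' --claw '[64,64,64,64,64,64,64,64,64,64]'

```text
time_s: 17.65
position: [0.5348, -0.0617, 0.2109]
tool_rot: [[0.065, 0.996, 0.055], [0.763, -0.085, 0.64], [0.643, 0.0, -0.766]]
ft_force: [0.4, -0.7, 0.4]
grip_width: 0.064
gripper_force: 0.0
```

```bash
python3 -c "
from h import *
hole(None,'pics/ring5.png');polar(.055)"
```

```text
hole 68.7 score 33.6 [(69, np.float64(34.0)), (68, np.float64(34.0)), (70, np.float64(32.0)), (67, np.float64(32.0)), (113, np.float64(31.0)), (114, np.float64(31.0)), (71, np.float64(29.0)), (66, np.float64(29.0))]
t 17.7 tcp x -0.0002 r 0.1303 ang 40.6 tilt 40.00 yerr -0.14 roll-ish 0.00 F [-0.7  0.2 -0.1] w 0.0638 gf 0.0 q [-35.  28.  79.  34.  96. -34.]
to r along tool: xyz units [2.900e-02 1.000e-03 1.505e+00]
```

Request:
arm_command --turn '[[0,-1,0],[0,-1,0],[0,-1,0],[0,-1,0],[0,-1,0],[0,-1,0],[0,-1,0],[0,-1,0],[0,-1,0],[0,-1,0],[0,-1,0],[0,-1,0]]' --xyz '[[0.227,0,0.01],[0.227,0,0.01],[0.227,0,0.01],[0.227,0,0.01],[0.227,0,0.01],[0.227,0,0.01],[0.227,0,0.01],[0.227,0,0.01],[0.227,0,0.01],[0.227,0,0.01],[0.227,0,0.01],[0.227,0,0.01]]' --claw '[64,64,64,64,64,64,64,64,64,64,64,64]'

```text
time_s: 18.9
position: [0.5459, 0.0667, 0.2338]
tool_rot: [[0.08, 0.996, -0.028], [0.935, -0.085, -0.344], [-0.345, 0.001, -0.939]]
ft_force: [-0.3, -0.4, -0.3]
grip_width: 0.064
gripper_force: 0.0
```

Request:
arm_command --turn '[[0,-1,0],[0,-1,0],[0,-1,0],[0,-1,0],[0,0,0],[0,0,0]]' --xyz '[[0.227,0,0.01],[0.227,0,0.01],[0.227,0,0.01],[0.227,0,0.01],[0,0,0],[0,0,0]]' --claw '[64,64,64,64,64,64]'

```text
time_s: 19.5
position: [0.5491, 0.1053, 0.2106]
tool_rot: [[0.065, 0.996, -0.055], [0.764, -0.085, -0.639], [-0.642, -0.001, -0.767]]
ft_force: [0.2, -0.6, 0.0]
grip_width: 0.0642
gripper_force: 0.0
```

```bash
python3 -c "
from h import *
hole();polar(.055)"
```

```text
hole 68.7 score 32.9 [(69, np.float64(33.0)), (68, np.float64(33.0)), (70, np.float64(32.0)), (114, np.float64(31.0)), (113, np.float64(31.0)), (67, np.float64(31.0)), (71, np.float64(30.0)), (66, np.float64(29.0))]
t 19.55 tcp x 0.0005 r 0.1289 ang -39.7 tilt -39.90 yerr -0.16 roll-ish 0.04 F [-0.5  0.   0.1] w 0.0641 gf 0.0 q [ 15.  33.  69. -37.  93.  23.]
to r along tool: xyz units [ 0.011 -0.008  1.479]
```

Request:
arm_command --turn '[[0,0,0],[0,0,0],[0,0,0],[0,0,0],[0,0,0],[0,0,0],[0,0,0],[0,0,0]]' --xyz '[[0,0,0.4],[0,0,0.5],[0,0,0.4],[0,0,0.18],[0,0,0],[0,0,0],[0,0,0],[0,0,0]]' --claw '[64,64,64,64,34,34,34,34]'

```text
time_s: 20.35
position: [0.5447, 0.0578, 0.1552]
tool_rot: [[0.066, 0.996, -0.055], [0.763, -0.086, -0.641], [-0.643, 0.0, -0.766]]
ft_force: [-4.6, -2.6, 0.3]
grip_width: 0.0394
gripper_force: 31.7
```

Request:
arm_command --turn '[[0,1,0],[0,1,0],[0,1,0],[0,1,0],[0,1,0],[0,1,0],[0,1,0],[0,1,0],[0,1,0]]' --xyz '[[-0.096,0,0.006],[-0.096,0,0.006],[-0.096,0,0.006],[-0.096,0,0.006],[-0.096,0,0.006],[-0.096,0,0.006],[-0.096,0,0.006],[-0.096,0,0.006],[-0.096,0,0.006]]' --claw '[34,34,34,34,34,34,34,34,34]'

```text
time_s: 21.25
position: [0.5413, 0.0185, 0.1664]
tool_rot: [[0.083, 0.997, 0.007], [0.992, -0.083, 0.092], [0.092, -0.0, -0.996]]
ft_force: [-1.2, 3.8, -12.7]
grip_width: 0.0397
gripper_force: 31.9
```

Request:
arm_command --turn '[[0,1,0],[0,1,0],[0,1,0],[0,1,0],[0,1,0],[0,1,0],[0,1,0],[0,0.8,0],[0,0,0]]' --xyz '[[-0.096,0,0.006],[-0.096,0,0.006],[-0.096,0,0.006],[-0.096,0,0.006],[-0.096,0,0.006],[-0.096,0,0.006],[-0.096,0,0.006],[-0.077,0,0.006],[0,0,0]]' --claw '[34,34,34,34,34,34,34,34,34]'

```text
time_s: 22.15
position: [0.5385, -0.015, 0.1498]
tool_rot: [[0.061, 0.996, 0.058], [0.713, -0.084, 0.696], [0.699, -0.002, -0.716]]
ft_force: [0.8, 9.1, -3.6]
grip_width: 0.0393
gripper_force: 33.6
```

```bash
python3 -c "
from h import *
polar(.055);hole()"
```

```text
t 22.15 tcp x -0.0003 r 0.0535 ang 45.2 tilt 44.31 yerr -0.08 roll-ish -0.09 F [ 0.8  9.1 -3.6] w 0.0393 gf 33.6 q [-32.  32.  86.  38.  88. -38.]
to r along tool: xyz units [ 0.016  0.006 -0.029]
hole 50.8 score 68.7 [(51, np.float64(69.0)), (50, np.float64(69.0)), (52, np.float64(68.0)), (49, np.float64(67.0)), (53, np.float64(65.0)), (48, np.float64(64.0)), (47, np.float64(60.0)), (54, np.float64(60.0))]
```

Request:
arm_command --turn '[[0,0,0],[0,0,0],[0,0,0],[0,0,0],[0,0,0],[0,0,0],[0,0,0],[0,0,0],[0,0,0],[0,0,0],[0,0,0],[0,0,0]]' --xyz '[[0,0,0],[0,0,0],[0,0,0],[0,0,-0.4],[0,0,-0.6],[0,0,-0.5],[0,0,0],[0,0,0],[0,0,0],[0,0,0],[0,0,0],[0,0,0]]' --claw '[64,64,64,64,64,64,64,64,64,64,64,64]'

```text
time_s: 23.4
position: [0.5343, -0.0672, 0.2038]
tool_rot: [[0.061, 0.996, 0.059], [0.716, -0.085, 0.692], [0.695, -0.001, -0.719]]
ft_force: [-0.7, 0.3, 0.1]
grip_width: 0.0641
gripper_force: 0.0
```

Request:
arm_command --turn '[[0,0,0],[0,0,0],[0,0,0],[0,0,0],[0,0,0],[0,0,0],[0,0,0],[0,0,0],[0,0,0],[0,0,0],[0,0,0],[0,0,0]]' --xyz '[[0,0,0],[0,0,0],[0,0,0],[0,0,0],[0,0,0],[0,0,0],[0,0,0],[0,0,0],[0,0,0],[0,0,0],[0,0,0],[0,0,0]]' --claw '[64,64,64,64,64,64,64,64,64,64,64,64]'

```text
time_s: 24.6
position: [0.5343, -0.0675, 0.204]
tool_rot: [[0.061, 0.996, 0.059], [0.717, -0.085, 0.692], [0.695, -0.0, -0.719]]
ft_force: [0.7, 0.1, 0.2]
grip_width: 0.0643
gripper_force: 0.0
```

Request:
arm_command --turn '[[0,0,0],[0,0,0],[0,0,0],[0,0,0],[0,0,0],[0,0,0],[0,0,0],[0,0,0],[0,0,0],[0,0,0],[0,0,0],[0,0,0]]' --xyz '[[0,0,0],[0,0,0],[0,0,0],[0,0,0],[0,0,0],[0,0,0],[0,0,0],[0,0,0],[0,0,0],[0,0,0],[0,0,0],[0,0,0]]' --claw '[64,64,64,64,64,64,64,64,64,64,64,64]'

```text
time_s: 25.8
position: [0.5343, -0.0676, 0.204]
tool_rot: [[0.061, 0.996, 0.059], [0.717, -0.085, 0.692], [0.695, -0.0, -0.719]]
ft_force: [0.0, 0.1, 0.2]
grip_width: 0.0638
gripper_force: 0.0
```

```bash
python3 -c "
from h import *
polar(.055)
p,d=imaging.get_image('side'); hole(p); np.savez('side5.npz',p=p,d=d)
for a in(69,115,130,140): r=np.radians(a); print(a,(proj('side',C0-ex*.02-np.sin(r)*.056*ey+[0,0,np.cos(r)*.056])[0]-[265,195])*[6,5])
cv2.imwrite('pics/s5.png',cv2.resize(p[195:315,265:395],None,fx=6,fy=5,interpolation=cv2.INTER_CUBIC))"
```

```text
t 25.8 tcp x -0.0002 r 0.1292 ang 44.6 tilt 44.00 yerr -0.14 roll-ish -0.00 F [0.  0.1 0.2] w 0.0638 gf 0.0 q [-37.  29.  79.  36.  97. -36.]
to r along tool: xyz units [2.600e-02 1.000e-03 1.484e+00]
hole 113.5 score 34.0 [(114, np.float64(34.0)), (113, np.float64(33.0)), (115, np.float64(30.0)), (112, np.float64(24.0)), (116, np.float64(23.0)), (111, np.float64(17.0)), (134, np.float64(16.0)), (135, np.float64(16.0))]
69 [505.65409841 242.63477579]
115 [499.40717258 320.28657436]
130 [491.42978785 349.20817352]
140 [484.82677352 368.00703359]
```

View pics/s5.png

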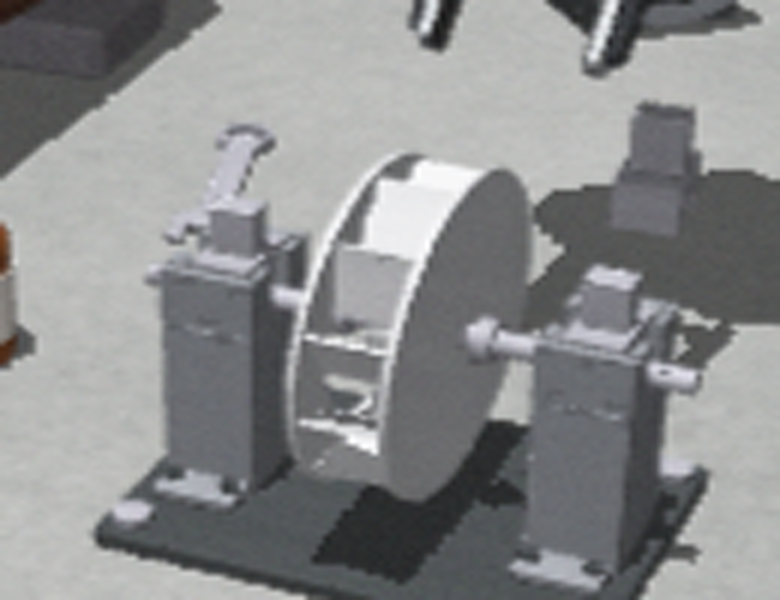

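Hole is hidden behind the shaft collar (crop about (490,335)), so it lies between roughly 113° and 132°. I'll pinch at tilt 20, turn it +20° so the hole comes into view, then turn back to the bisector in the same grip.

Request:
arm_command --turn '[[0,-0.96,0],[0,-0.96,0],[0,-0.96,0],[0,-0.96,0],[0,-0.96,0],[0,0,0],[0,0,0]]' --xyz '[[0.216,0,0.009],[0.216,0,0.009],[0.216,0,0.009],[0.216,0,0.009],[0.216,0,0.009],[0,0,0],[0,0,0]]' --claw '[64,64,64,64,64,64,64]'

```text
time_s: 26.55
position: [0.5381, -0.0219, 0.2324]
tool_rot: [[0.079, 0.996, 0.029], [0.936, -0.084, 0.342], [0.343, -0.0, -0.939]]
ft_force: [-0.7, -0.1, 0.1]
grip_width: 0.0641
gripper_force: 0.0
```

```bash
python3 -c "
from h import *
polar(.055)"
```

```text
t 26.55 tcp x -0.0002 r 0.1285 ang 20.4 tilt 20.08 yerr -0.08 roll-ish -0.00 F [-0.7 -0.1  0.1] w 0.0641 gf 0.0 q [-24.  22.  77.  19.  88. -21.]
to r along tool: xyz units [0.017 0.003 1.47 ]
```

Request:
arm_command --turn '[[0,0,0],[0,0,0],[0,0,0],[0,0,0],[0,0,0],[0,0,0],[0,0,0],[0,0,0],[0,0,0],[0,0,0]]' --xyz '[[0.01,0,0.4],[0,0,0.5],[0,0,0.4],[0,0,0.17],[0,0,0],[0,0,0],[0,0,0],[0,0,0],[0,0,0],[0,0,0]]' --claw '[64,64,64,64,64,34,34,34,34,34]' --squeeze 40

```text
time_s: 27.55
position: [0.5402, 0.0027, 0.1646]
tool_rot: [[0.08, 0.996, 0.03], [0.937, -0.085, 0.34], [0.341, 0.001, -0.94]]
ft_force: [-5.1, -1.7, 4.1]
grip_width: 0.0396
gripper_force: 41.2
```

```bash
python3 -c "
from h import *
polar(.055)"
```

```text
t 27.55 tcp x -0.0002 r 0.0564 ang 21.0 tilt 19.95 yerr -0.13 roll-ish 0.04 F [-5.1 -1.7  4.1] w 0.0396 gf 41.2 q [-22.  25.  84.  20.  78. -22.]
to r along tool: xyz units [0.02  0.003 0.027]
```

Request:
arm_command --turn '[[0,1,0],[0,1,0],[0,1,0],[0,1,0],[0,0.6,0],[0,0,0],[0,0,0]]' --xyz '[[-0.096,0,0.004],[-0.096,0,0.004],[-0.096,0,0.004],[-0.096,0,0.004],[-0.058,0,0.002],[0,0,0],[0,0,0]]' --claw '[34,34,34,34,34,34,34]'

```text
time_s: 28.25
position: [0.5386, -0.0156, 0.1525]
tool_rot: [[0.062, 0.996, 0.058], [0.73, -0.085, 0.678], [0.681, -0.0, -0.733]]
ft_force: [-3.5, -1.1, 1.4]
grip_width: 0.0392
gripper_force: 43.1
```

```bash
python3 -c "
from h import *
polar(.055)
p,d=imaging.get_image('side'); hole(p,'pics/ring6.png'); np.savez('side6.npz',p=p,d=d)
a=cv2.resize(p[195:315,265:395],None,fx=6,fy=5,interpolation=cv2.INTER_CUBIC); cv2.imwrite('pics/s6.png',a)
for k in(135,140,145,150,155,160): r=np.radians(k); print(k,(proj('side',C0-ex*.02-np.sin(r)*.056*ey+[0,0,np.cos(r)*.056])[0]-[265,195])*[6,5])
"
```

```text
t 28.25 tcp x -0.0002 r 0.0559 ang 43.6 tilt 42.90 yerr -0.13 roll-ish -0.01 F [-3.5 -1.1  1.4] w 0.0392 gf 43.1 q [-32.  31.  86.  37.  87. -37.]
to r along tool: xyz units [0.013 0.004 0.017]
hole 48.0 score 57.1 [(48, np.float64(57.0)), (49, np.float64(57.0)), (47, np.float64(57.0)), (46, np.float64(55.0)), (50, np.float64(55.0)), (45, np.float64(53.0)), (51, np.float64(53.0)), (44, np.float64(49.0))]
135 [488.24380735 358.6972726 ]
140 [484.82677352 368.00703359]
145 [481.2002019  377.07606003]
150 [477.38693899 385.84375994]
155 [473.4111146  394.25057191]
160 [469.29808955 402.23821239]
```

View pics/s6.png

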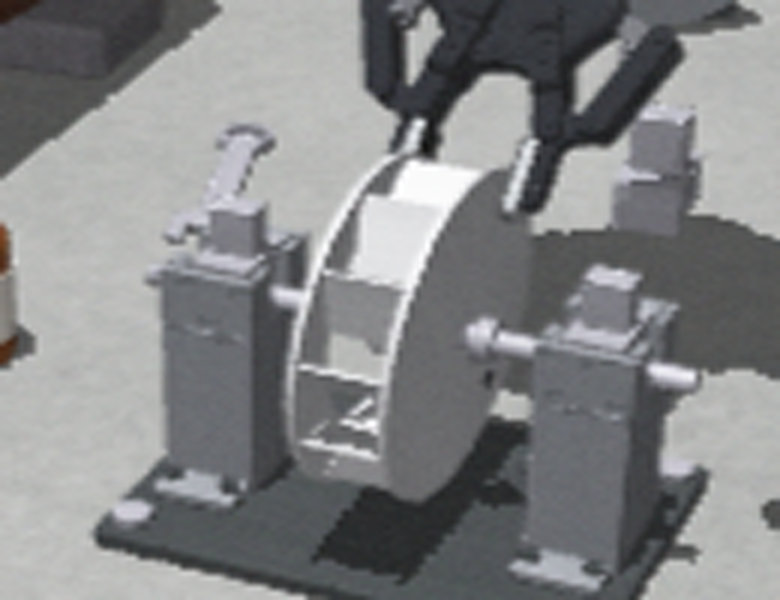

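Hole is now clearly visible at crop (489,379), slightly off my predicted track. I'll refine the wheel centre from the seen hole positions.

```bash
cat > fit.py <<'E'
from h import *
from scipy.optimize import least_squares
def cen(p,u,v,w=4):
    g=cv2.cvtColor(p,cv2.COLOR_BGR2GRAY).astype(float)[v-w:v+w+1,u-w:u+w+1]; yy,xx=np.mgrid[v-w:v+w+1,u-w:u+w+1]
    k=np.clip(np.median(g)-15-g,0,None)*(np.hypot(xx-u,yy-v)<=3.5); return np.array([(k*xx).sum(),(k*yy).sum()])/k.sum()
def pt(a,d):
    a=np.radians(a); return proj("side",C0-ex*.02-np.sin(a)*.056*ey+[0,0,np.cos(a)*.056])[0]+d
E
python3 - <<'E'
from fit import *
s4=cv2.resize(cv2.imread("pics/s4.png"),(130,120),interpolation=cv2.INTER_AREA); full=np.zeros((480,640,3),np.uint8)+128; full[195:315,265:395]=s4
obs=[cen(np.load("side3.npz")["p"],334,267),cen(full,349,242),cen(np.load("side6.npz")["p"],346,270,3)]
print(np.round(obs,2))
f=lambda x:np.concatenate([pt(x[2+i],x[:2])-o for i,o in enumerate(obs)])
r=least_squares(f,[0,0,287,63,146]); print("shift px, angles",r.x.round(2),"res",r.fun.round(2))
d=r.x[:2]
old=pt(68.75,0)
b=min(np.arange(55,85,.1),key=lambda a:abs((pt(a,d)-old)@(pt(a+1,d)-pt(a-1,d)))); print("A refined",b)
# prior-regularised shift too
r2=least_squares(lambda x:np.r_[f(x),x[:2]*.3],r.x); print(r2.x.round(2))
E
```

```text
[[333.46 266.62]
 [349.35 241.81]
 [346.01 270.28]]
shift px, angles [  0.51   0.62 289.7   58.91 142.86] res [ 0.06  0.01 -0.02  0.   -0.04 -0.01]
A refined 66.00000000000016
[  0.51   0.42 289.25  59.79 143.34]
```

```bash
python3 - <<'E'
from fit import *
d=np.array([.51,.6])
def fromring(fn,a0):
    g=cv2.imread(fn,0).astype(float); g=g[:,2*(a0-12):2*(a0+13)]
    k=np.clip(np.median(g)-15-g,0,None); yy,xx=np.mgrid[:g.shape[0],:g.shape[1]]
    a=np.radians(a0-12+((k*xx).sum()/k.sum()+.5)/2-.5); r=.040+(((k*yy).sum()/k.sum()+.5)/4-.5)*.001
    q=proj("side",C0-ex*.02-np.sin(a)*r*ey+[0,0,np.cos(a)*r])[0]
    W=np.arange(0,360,.1); D=[np.hypot(*(pt(w,d)-q)) for w in W]; i=int(np.argmin(D)); print(fn,np.degrees(a).round(1),(r*1000).round(1),q.round(2),"angle",W[i].round(1),"dist px",round(D[i],2))
fromring("pics/ring5.png",69); fromring("pics/ring4.png",63); fromring("pics/ring3.png",288)
E
```

```text
Traceback (most recent call last):
  File "fit.py", line 7, in pt
    a=np.radians(a); return proj("side",C0-ex*.02-np.sin(a)*.056*ey+[0,0,np.cos(a)*.056])[0]+d
                            ~~~~^^^^^^^^^^^^^^^^^^^^^^^^^^^^^^^^^^^^^^^^^^^^^^^^^^^^^^^^^
  File "h.py", line 10, in proj
    K,R,t=cam(n); c=np.atleast_2d(P)@R.T+t; q=c@K.T; return q[:,:2]/q[:,2:]
          ~~~^^^
  File "h.py", line 4, in cam
    c=imaging.camera_info(n); K=np.array(c["camera_matrix"],float); R=cv2.Rodrigues(np.array(c["rvec"],float))[0]; t=np.array(c["tvec"],float).ravel(); return K,R,t
ValueError: time passes only in moves, steps and waits
```

```bash
sed -i 's/^def cam(n):/import functools\n@functools.lru_cache\ndef cam(n):/' h.py; python3 - <<'E'
from fit import *
d=np.array([.51,.6])
def fromring(fn,a0):
    g=cv2.imread(fn,0).astype(float); g=g[:,2*(a0-12):2*(a0+13)]
    k=np.clip(np.median(g)-15-g,0,None); yy,xx=np.mgrid[:g.shape[0],:g.shape[1]]
    a=np.radians(a0-12+((k*xx).sum()/k.sum()+.5)/2-.5); r=.040+(((k*yy).sum()/k.sum()+.5)/4-.5)*.001
    q=proj("side",C0-ex*.02-np.sin(a)*r*ey+[0,0,np.cos(a)*r])[0]
    W=np.arange(0,360,.1); D=[np.hypot(*(pt(w,d)-q)) for w in W]; i=int(np.argmin(D)); print(fn,np.degrees(a).round(1),(r*1000).round(1),q.round(2),"angle",W[i].round(1),"dist px",round(D[i],2))
fromring("pics/ring5.png",69); fromring("pics/ring4.png",63); fromring("pics/ring3.png",288)
E
```

```text
pics/ring5.png 69.6 58.4 [349.63 242.97] angle 64.3 dist px 0.02
pics/ring4.png 64.1 57.6 [349.3 241.8] angle 58.9 dist px 0.03
pics/ring3.png 287.0 52.1 [333.45 266.72] angle 289.4 dist px 0.06
```

Request:
arm_command --turn '[[0,-1,0],[0,-1,0],[0,-1,0],[0,-1,0],[0,-1,0],[0,-1,0],[0,-1,0],[0,-1,0],[0,-1,0],[0,-1,0],[0,0,0],[0,0,0]]' --xyz '[[0.096,0,0.004],[0.096,0,0.004],[0.096,0,0.004],[0.096,0,0.004],[0.096,0,0.004],[0.096,0,0.004],[0.096,0,0.004],[0.096,0,0.004],[0.096,0,0.004],[0.096,0,0.004],[0,0,0],[0,0,0]]' --claw '[34,34,34,34,34,34,34,34,34,34,34,34]'

```text
time_s: 29.5
position: [0.5424, 0.0296, 0.1686]
tool_rot: [[0.083, 0.997, -0.008], [0.989, -0.083, -0.124], [-0.124, 0.003, -0.992]]
ft_force: [-7.5, 1.0, 9.4]
grip_width: 0.0393
gripper_force: 44.3
```

```bash
python3 - <<'E'
from fit import *
polar(.055)
p,_=imaging.get_image("side"); np.savez("side7.npz",p=p); cv2.imwrite('pics/s7.png',cv2.resize(p[195:315,265:395],None,fx=6,fy=5,interpolation=cv2.INTER_CUBIC))
d=np.array([.51,.6]); q=pt(93,d); print("pred",q)
g=cv2.cvtColor(p,cv2.COLOR_BGR2GRAY); u,v=q.round().astype(int); print(g[v-7:v+8,u-7:u+7])
o=cen(p,u,v,4); W=np.arange(60,140,.1); print("obs",o,"angle",W[np.argmin([np.hypot(*(pt(w,d)-o)) for w in W])])
E
```

```text
t 29.5 tcp x -0.0002 r 0.0571 ang -6.9 tilt -7.11 yerr -0.04 roll-ish 0.15 F [-7.5  1.   9.4] w 0.0393 gf 44.3 q [-6. 25. 81. -7. 74.  1.]
to r along tool: xyz units [0.004 0.003 0.041]
pred [349.85893409 251.49652257]
[[ 99 103 105 102 102 105 107 102 103 105 140 184 182 185]
 [103 103 102 103 107 106 103 106 102 106 139 185 182 183]
 [104 103 102 106 105 105 107 103 101 105 137 185 184 184]
 [104 101 104 106 101 104 103 103 102 108 139 184 188 187]
 [105 105 106 104 110 104 104 104 102 111 152 187 187 189]
 [102 103 107 106 104 102 102  98 101 114 158 188 187 188]
 [104 105 102 105 103 103  94  66 100 114 173 186 186 187]
 [105 105 105 102 103 103  89  46  87 118 168 188 184 187]
 [106 101 103 106 106  99  74  60 102 120 176 187 184 186]
 [106 103 103 102 103 103  81  75 106 126 186 185 182 184]
 [105 105 103 104 104 103 105 102 106 142 190 186 185 187]
 [107 103 104 107 104 105 107 103 108 142 188 185 184 183]
 [102 105 107 106 105 101 104 104 114 156 184 183 184 182]
 [107 105 104  99 101 104 104 105 118 167 183 180 184 185]
 [102 104  89  81  90  87 104 105 120 175 184 188 186 185]]
obs [349.84328358 251.48507463] angle 93.00000000000047
```

Request:
arm_command --turn '[[0,-0.16,0],[0,0,0],[0,0,0],[0,0,0],[0,0,0]]' --xyz '[[0.015,0,0.01],[0,0,0],[0,0,0],[0,0,0],[0,0,0]]' --claw '[34,34,34,34,34]'

```text
time_s: 30.05
position: [0.5424, 0.0302, 0.1685]
tool_rot: [[0.084, 0.996, -0.008], [0.987, -0.084, -0.136], [-0.136, 0.003, -0.991]]
ft_force: [-8.4, 2.6, 13.2]
grip_width: 0.0393
gripper_force: 44.8
```

```bash
python3 - <<'E'
from fit import *
polar(.055)
p,_=imaging.get_image("side"); d=np.array([.51,.6]); o=cen(p,350,251,4); W=np.arange(60,140,.1); print("angle",W[np.argmin([np.hypot(*(pt(w,d)-o)) for w in W])])
print(env.close_job())
E
```

```text
t 30.05 tcp x -0.0002 r 0.0570 ang -7.5 tilt -7.84 yerr -0.09 roll-ish 0.18 F [-8.4  2.6 13.2] w 0.0393 gf 44.8 q [-6. 25. 81. -8. 74.  2.]
to r along tool: xyz units [0.007 0.003 0.04 ]
angle 91.50000000000045
the job is handed in; nothing more can be done
None
```

The job is handed in at about 30 s: the keeper is fully home and released, and the arm is gripping the impeller still, its heavy side straight down to within about 3°, midway between the two hang-up points (64° and 120°).

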